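# Fit the amber lamp module to the lathe's signal-light base

## Robot

A 7-joint arm with a two-finger parallel gripper is mounted at the origin on the work surface. World frame = base frame: x ahead of the robot, y to its left, z up, the work surface at z = 0. Lengths are in m, angles in degrees, forces in N, time in s.
With the tool pointing down it reaches from about 0.425 to 0.875 m from the base axis. Payload 4.7 kg.
Tool frame: the origin (TCP) lies on the centre line of the jaws, within the pads' length; the fingertips stand 11 mm ahead of it and the grasp point (between the pads) lies 8 mm behind it; z points along the fingers, y is the direction in which the jaws open and shut (so a half turn about z gives the same grasp; the last joint's range is limited). The gripper opens to 87 mm and grips with 3 to 60 N. Pads are 19 mm wide; open, the fingers measure 117 mm over their backs; the gripper's body (75 mm by 190 mm) begins 51 mm behind the grasp point.
Start: joints at [0.808, 18.392, -4.016, 83.108, 1.295, 78.541, -3.26], TCP at [0.65, -0, 0.234] pointing down, gripper open.
Joint ranges: [-163.93, 163.93], [-17.29, 119.83], [-79.2, 71.16], [3.27, 140.29], [-89.18, 269.18], [5.43, 117.66], [-154.24, 154.24]. Speed limits (degrees/s): [147.25, 147.25, 180, 180, 180, 180, 180].

## Interface

Orientations are given as [roll, pitch, yaw] about the fixed x, y, z axes, in that order (R = Rz(yaw) Ry(pitch) Rx(roll)).
In Python, from cell import env gives the robot as it stands.
- The arm moves only by the tool servo_tool, never from a script. Its argument "moves" is text: rows parted by semicolons, each of 7 numbers parted by spaces: the shift along the tool's x, y, z as a fraction of full scale, then the turn, a rotation vector about the tool's x, y, z as a fraction of full scale, then the gripper's target within -1 to 1 (shut at 1, half-way at 0, fully open at -1). A call has 1 to 20 rows; each row shifts and turns the pose as measured when the row begins, along the tool's axes as they then stand; what a row does not reach is not made up. Full scale, the value 1, is 1000 mm for a shift and 0.5 rad for a turn. A row lasts 1/12 s, in which the tool goes at most 41.7 mm and 7.16 degrees, less where a joint would pass 70% of its speed; a pose out of reach is approached as far as the arm can. A call with a number of a shift or a turn outside -1 to 1 is refused whole. A call with a gripper value outside its range is refused whole. The fingers move at their own pace and stop on an object; "squeeze" is the grip in N (left out, the last holds). Time passes only in rows, so rows that do not move let the fingers close. It gives the time, the measured TCP pose, the force and the opening at its end, in the units of the state.
- env.get_obs(): the state, without advancing time (a new reading comes with each control period).
- env.read_camera(name): name is "scene" or "side" or "wrist"; returns a dict with "img" (480x640x3 uint8, red, green, blue), "range_z" (480x640 float32, m along the optical axis (not along the pixel's ray), 0 where there is no reading), "mtx" (3x3 intrinsics, pixels), "T" (4x4, takes a point from camera to world coordinates); the wrist camera has in their place "hand_eye" (4x4, takes a point from camera to tool coordinates, whose origin is the TCP and whose axes are the flange's). Camera axes: x right, y up, looking along -z (the intrinsics and any distortion apply to the point x, -y, -z); pixel columns grow to the right and rows downward; lengths in m; the calibration is good to about 2 mm. A picture is of the moment at which its call begins: read the wrist's pose just before it.
- env.sign_off(): hands the job in, once; it reports no verdict.
The state is a dict: "time_s": time; "qpos": joint angles; "joint_velocities": joint speeds; "effort": joint torques, N m; "tool_pos": TCP position; "tool_rot": TCP orientation; "force": force on the tool from outside, world axes, zero at the start; "wrist_torque": the same for the moment, N m; "grip_width": finger opening in m.
Only numpy, scipy, OpenCV 4.12 (cv2) and the standard library are available. Lean on these libraries where they do the work, as an engineer would, in place of code of your own. Each camera call takes 0.05 s, during which the arm holds its last target.

## Task

Take the amber lamp module from the wooden rack and mount it on the signal-light socket: lugs into the slots, push down against the spring, a quarter turn clockwise (seen from above) and let the spring lift it home into its locked place, stripe between the yellow marks. Then press the blue lamp-test button fully and let go. Leave the red and green modules standing in the rack.

Things in the scene. Friction and masses are not known exactly. Their poses are not given: they have to be found in the camera images.
- amber_mid (a point): Amber lamp module, 92 mm tall, about 150 g, upright, hanging by its collar in a rack hole (foot 27 mm above the table). From the foot up: white spigot 18 mm, black collar 10 mm thick and 62 mm across, amber lens 30 mm tall tapering from 54 to 37 mm across, black grip cap 34 mm tall. Point: on its axis, half-way up, 46 mm above the foot. z up, x along the stripe and lugs; half a turn is the same.
- amber_cap (a point): Centre of the amber module's grip cap, 29 mm above amber_mid: a block 56 mm along module x, 40 mm along module y, 34 mm tall, flat sides; amber top with a white stripe along x, the line of the lugs.
- amber_foot (a point): Centre of the underside of the amber module's spigot, 46 mm below amber_mid. The spigot is 34 mm across (foot chamfered to 29 mm); two steel lugs at the foot along module +x and -x, each 9 mm wide, 6 mm high, reaching 24 mm from the axis.
- red_mid (a point): The red module, same shape and point as amber_mid; it stays in the rack.
- green_mid (a point): The green module, same shape and point as amber_mid; it stays in the rack.
- rack: Fixed wooden block, 75 (x) by 290 (y) by 45 mm tall, with three through holes 52 mm across on its y axis at -100, 0 and +100 mm; origin under its centre.
- socket (a point): Bayonet socket: dark steel ring 68 mm across on a fixed grey terminal box (160 x 270 mm, 50 mm tall). Point: on its axis, in the plane of the flange top, 90 mm above the table. Hole 38 mm across; entry slots 13 mm wide along socket +y and -y (white marks on rim), locking notches under the flange along +x and -x (yellow marks). The module enters with its x along socket y.
- plunger (a joint): Brass spring plunger in the socket, m pressed: 0 with its top 7 mm below the flange, 0.011 when the collar meets the flange (foot 18 mm below). About 6 N at first, 12 N fully in. Foot 15.5 to 18 mm below the flange: the module can turn 90 degrees clockwise from above to a stop just past the notches; higher up it cannot turn, and never counter-clockwise.
- locked_mid (a point): Fixed point on the socket axis where amber_mid is when locked: 35 mm above the flange top. Let go after the quarter turn, the spring lifts the module some 5 mm so that its lugs click up into the notches: foot 11 mm below the flange top, collar 7 mm clear of the flange, module x along socket x (stripe between the yellow marks).
- lamp_test_top (a point): Centre of the top of the blue round push button, 30 mm across, on the same grey box, 140 mm from the socket along socket -y; pressed straight down, 6 mm travel, about 5 N; it springs back.
- lamp_test (a joint): Travel of the blue button in m: 0 released, 0.006 fully down.

How it is judged:
By the outcome, as a careful person would: the job done as asked, in the order asked, and still so for the second after the job is handed in, with the robot touching nothing.
It also fails if it takes over 58 s, if anything falls off the work surface, if the arm or the gripper's body presses on something with over 40 N, if the wrist force passes 120 N, or if a joint passes its speed limit or range.

## Working session

There is one attempt and no reset: what is moved stays moved. The work goes in short steps, Python scripts to look and compute and a tool call to move; the robot and the scene stay as the last step left them, time stands still between calls to the robot, and variables do not carry over. Pictures are saved under pics/ and viewed, and the job is handed in when it is done.

Besides the shell and the picture viewer there is one more tool, called after ">>>" by a JSON object that holds its "fn" and its "kwargs". servo_tool: Moves the arm, as the interface text tells. Its arguments: {"type":"object","properties":{"moves":{"type":"string"},"squeeze":{"type":"number"}},"required":["moves"]}

```bash
mkdir -p pics; ls
python3 - <<'E'
from cell import env
import cv2,pickle
o=env.get_obs();print(o)
for n in ("scene","side","wrist"):
    c=env.read_camera(n);pickle.dump((o,c),open(f"{n}0.pkl","wb"))
    cv2.imwrite(f"pics/{n}0.png",c["img"][:,:,::-1]);print(n,c["mtx"].tolist(),[ (k,v.tolist()) for k,v in c.items() if k in("T","hand_eye")],c.keys())
E
```

```text
pics
{'time_s': 0.0, 'qpos': array([ 0.80689514, 18.44044457, -4.01532401, 83.17537445,  1.29539153,
       78.53882434, -3.26015199]), 'joint_velocities': array([-0.07658607,  0.14931396, -0.01981495, -0.03154136,  0.02535965,
        0.01974465,  0.01721754]), 'effort': array([-2.58547143e-04, -4.91284704e+01, -4.03903294e-01, -3.12526345e+01,
       -6.40594075e-02,  4.37659642e-02,  1.61017233e-04]), 'tool_pos': array([ 6.49474638e-01, -4.30417022e-05,  2.32441611e-01]), 'tool_rot': array([-1.79890619e+02,  6.10568692e-03,  9.00026002e+01]), 'force': array([ 0.44953146,  0.01921802, -0.98655787]), 'wrist_torque': array([-0.05696383,  0.02653586,  0.01701316]), 'grip_width': 0.08672120485962255}
scene [[480.4327549367909, 0.0, 318.5367570766667], [0.0, 480.4327549367909, 246.47487139155814], [0.0, 0.0, 1.0]] [('T', [[-0.4127845476555986, -0.5296753633374305, 0.7409810569036996, 1.2061779201075566], [0.9107994614371834, -0.2465576067987829, 0.33113998184362065, 0.24988501198666424], [0.00729782587483906, 0.8115746151790466, 0.5842032058577586, 0.6282121168222383], [0.0, 0.0, 0.0, 1
[... 262 characters left out ...]
55453240268228, -0.5997526808263474, 0.5759046056366821, 0.5273220068109239], [-0.012193194703624701, 0.6984224741533651, 0.7155818426989409, 0.7902492472669638], [0.0, 0.0, 0.0, 1.0]])] dict_keys(['img', 'range_z', 'mtx', 'T'])
wrist [[405.73838293951025, 0.0, 320.2172153643353], [0.0, 405.73838293951025, 232.6943494466605], [0.0, 0.0, 1.0]] [('hand_eye', [[-9.353815813726421e-05, 0.9580056389852571, 0.28674934511356714, 0.07825314192824147], [0.9999997189737411, 0.0003029066771081051, -0.0006857842092974266, -0.0015135038470767137], [-0.0007438434309252535, 0.28674920038248, -0.9580053980938502, -0.15041925042865303], [0.0, 0.0, 0.0, 1.0]])] dict_keys(['img', 'range_z', 'mtx', 'hand_eye'])
```

View pics/scene0.png

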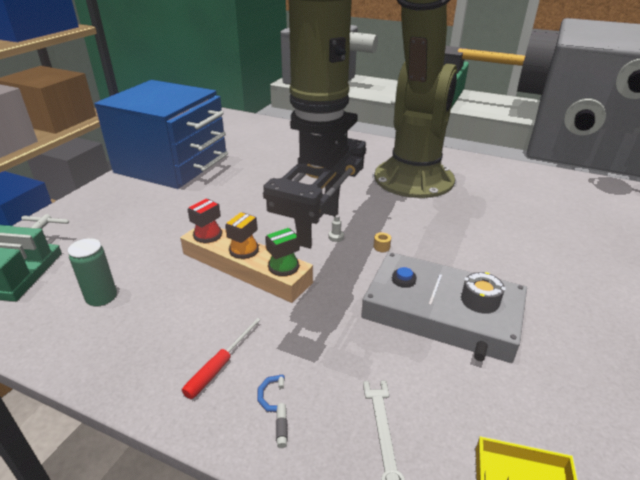

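View pics/side0.png

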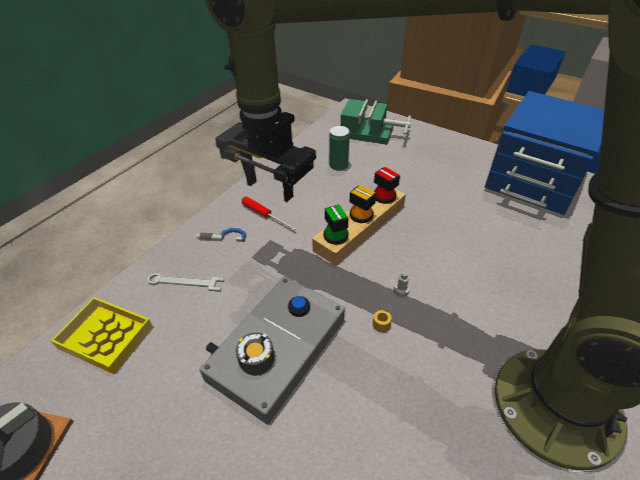

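View pics/wrist0.png

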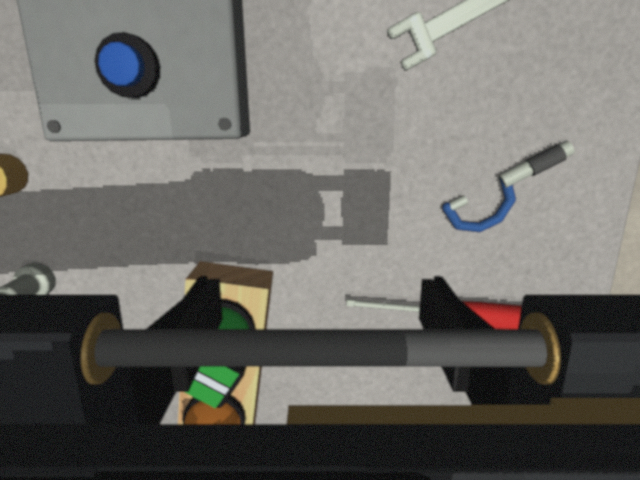

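```bash
cat > h.py <<'E'
import numpy as np,cv2,pickle
from scipy.spatial.transform import Rotation as R
def camT(o,c):
    if "T" in c: return c["T"]
    T=np.eye(4);T[:3,:3]=R.from_euler("xyz",o["tool_rot"],degrees=True).as_matrix();T[:3,3]=o["tool_pos"]
    return T@c["hand_eye"]
def cloud(o,c):
    z=c["range_z"];K=c["mtx"];v,u=np.mgrid[0:480,0:640]
    P=np.stack([(u-K[0,2])/K[0,0]*z,-(v-K[1,2])/K[1,1]*z,-z],-1)
    T=camT(o,c);W=P@T[:3,:3].T+T[:3,3];W[z<=0]=np.nan
    return W
def onplane(o,c,uv,h):
    uv=np.asarray(uv,float);K=c["mtx"];T=camT(o,c)
    d=np.stack([(uv[:,0]-K[0,2])/K[0,0],-(uv[:,1]-K[1,2])/K[1,1],-np.ones(len(uv))],-1)@T[:3,:3].T
    return T[:3,3]+d*((h-T[2,3])/d[:,2])[:,None]
def proj(o,c,X):
    T=np.linalg.inv(camT(o,c));P=np.asarray(X)@T[:3,:3].T+T[:3,3];K=c["mtx"]
    return np.stack([K[0,2]+K[0,0]*P[:,0]/-P[:,2],K[1,2]-K[1,1]*P[:,1]/-P[:,2]],-1)
def crop(c,u0,u1,v0,v1,s,name):
    cv2.imwrite(name,cv2.resize(c["img"][v0:v1,u0:u1,::-1],None,fx=s,fy=s,interpolation=cv2.INTER_CUBIC))
E
python3 - <<'E'
from h import *
import cv2
for n in ("scene","side"):
    o,c=pickle.load(open(n+"0.pkl","rb"));W=cloud(o,c)
    hsv=cv2.cvtColor(c["img"],cv2.COLOR_RGB2HSV).astype(int)
    H,S,V=hsv[...,0],hsv[...,1],hsv[...,2]
    near=(W[...,0]>.3)&(W[...,0]<.95)&(abs(W[...,1])<.45)
    for nm,h0,h1 in (("blue",105,130),("amber",8,25),("green",50,75)):
        m=near&(H>=h0)&(H<=h1)&(S>130)&(V>70)&(W[...,2]>.03)
        top=W[m]
        if len(top): print(n,nm,m.sum(),np.median(top,0).round(4),top[:,2].max().round(4))
        t=m&(W[...,2]>.110)&(W[...,2]<.128)
        if t.sum():print("   top",t.sum(),W[t].mean(0).round(4))
    zz=W[near][:,2]; 
    m=near&(abs(W[...,2]-.05)<.004); print(n,"box top z",np.median(W[m],0))
    pts=W[m][:,:2].astype(np.float32); print(cv2.minAreaRect(pts[(pts[:,1]>0.02)]))
    m=near&(abs(W[...,2]-.09)<.004)&(W[...,1]>0.05);print("ring",m.sum(),W[m].mean(0),cv2.minEnclosingCircle(W[m][:,:2].astype(np.float32)))
    m=near&(abs(W[...,2]-.045)<.004)&(W[...,1]<0.05);print("rack",m.sum(),cv2.minAreaRect(W[m][:,:2].astype(np.float32)))
o,c=pickle.load(open("scene0.pkl","rb"));crop(c,170,330,190,300,5,"pics/s_r.png");crop(c,360,530,240,350,4.5,"pics/s_b.png")
o,c=pickle.load(open("side0.pkl","rb"));crop(c,310,410,160,260,6,"pics/d_r.png");crop(c,200,350,275,420,4,"pics/d_b.png")
E
```

```text
scene blue 135 [0.5096 0.1128 0.0725] 0.075
scene amber 661 [ 0.5525 -0.1978  0.0774] 0.1234
   top 177 [ 0.5468 -0.2113  0.1204]
scene green 291 [ 0.5687 -0.1025  0.1191] 0.2388
   top 158 [ 0.561  -0.1127  0.1205]
scene box top z [0.53881152 0.17029801 0.05079645]
((0.504868745803833, 0.19167809188365936), (0.16418585181236267, 0.2698572874069214), 0.8582417964935303)
ring 621 [0.5069102  0.25183652 0.09029842] ((0.5043232440948486, 0.2519146203994751), 0.03483838587999344)
rack 1800 ((0.5720025897026062, -0.2496340274810791), (0.22192715108394623, 0.511984646320343), 28.45136260986328)
side blue 159 [0.5038 0.1143 0.0732] 0.0772
side amber 1294 [ 0.523  -0.1659  0.0492] 0.3244
   top 155 [ 0.5435 -0.2123  0.1212]
side green 267 [ 0.5578 -0.1025  0.1198] 0.1241
   top 164 [ 0.559  -0.1135  0.1209]
side box top z [0.4969947  0.18731499 0.05146026]
((0.5043201446533203, 0.1926947981119156), (0.16068245470523834, 0.2710958421230316), 0.6987523436546326)
ring 685 [0.50244003 0.25429668 0.09094196] ((0.5039305686950684, 0.2526414394378662), 0.034782081842422485)
rack 1043 ((0.5590699315071106, -0.24275660514831543), (0.22609539330005646, 0.4831589460372925), 26.907089233398438)
```

View pics/s_r.png

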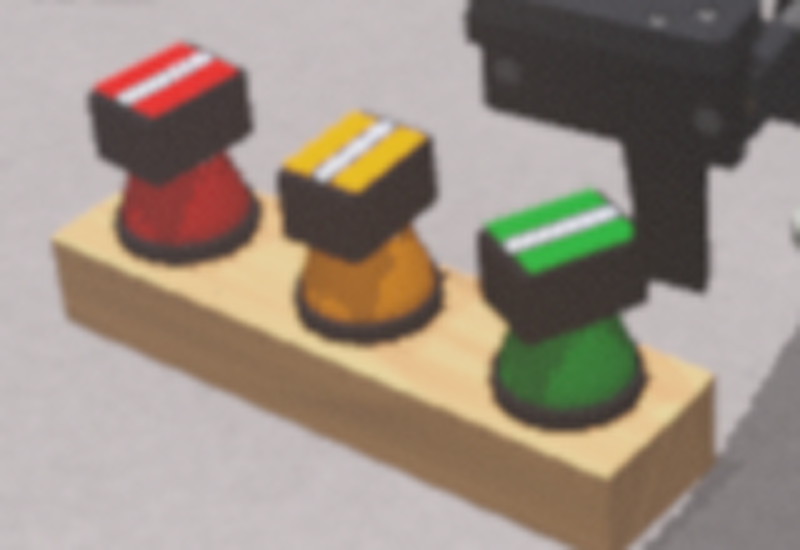

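View pics/d_r.png

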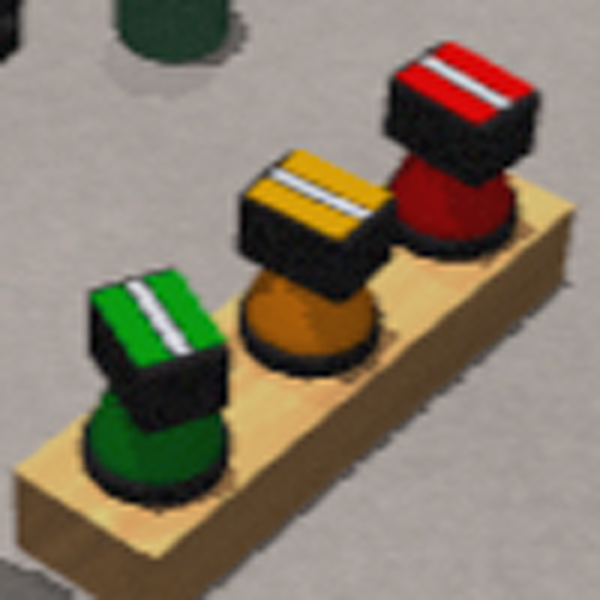

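View pics/s_b.png

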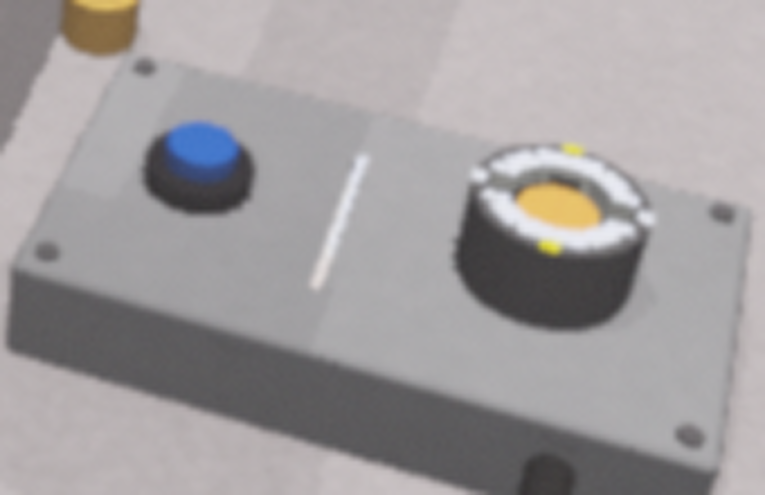

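View pics/d_b.png

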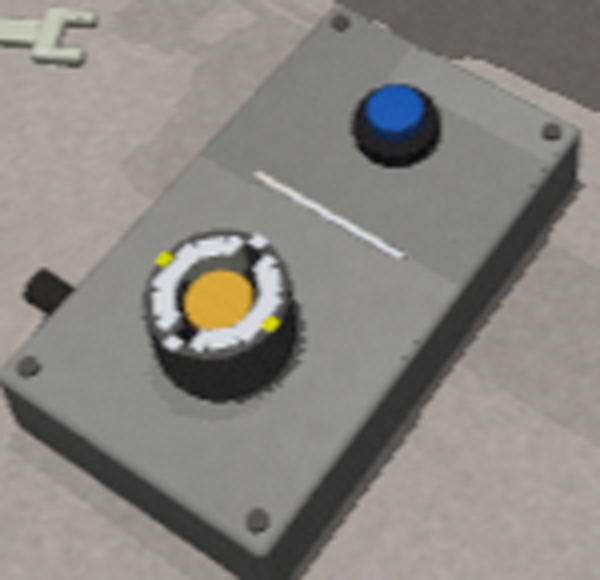

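```bash
cat > m.py <<'E'
from h import *
def colmask(c,W,nm):
    hsv=cv2.cvtColor(c["img"],cv2.COLOR_RGB2HSV).astype(int);H,S,V=hsv[...,0],hsv[...,1],hsv[...,2]
    h0,h1={"blue":(105,130),"amber":(15,30),"green":(50,75)}[nm]
    return (H>=h0)&(H<=h1)&(S>110)&(V>70)
E
python3 - <<'E'
from m import *
for n in ("scene","side"):
    o,c=pickle.load(open(n+"0.pkl","rb"));W=cloud(o,c)
    # amber top: component
    near=(abs(W[...,0]-.545)<.06)&(abs(W[...,1]+.212)<.06)&(W[...,2]>.108)
    img=c["img"].astype(int); bright=img.max(2)>110
    m=(near&bright).astype(np.uint8);m=cv2.morphologyEx(m,cv2.MORPH_OPEN,np.ones((2,2)))
    cnt=max(cv2.findContours(m,0,1)[0],key=cv2.contourArea)[:,0]
    X=onplane(o,c,cnt,.119)[:,:2].astype(np.float32);print(n,"amber rect",cv2.minAreaRect(X))
    hsv=cv2.cvtColor(c["img"],cv2.COLOR_RGB2HSV).astype(int)
    w=near&(hsv[...,1]<60)&(hsv[...,2]>150);v,u=np.nonzero(w)
    X=onplane(o,c,np.stack([u,v],-1),.119)[:,:2];d=np.linalg.svd(X-X.mean(0))[2][0];print("stripe",len(X),X.mean(0),np.degrees(np.arctan2(d[1],d[0])))
    # yellow marks
    w=(abs(W[...,0]-.504)<.05)&(abs(W[...,1]-.2525)<.05)&(W[...,2]>.083)&(hsv[...,0]>24)&(hsv[...,0]<35)&(hsv[...,1]>140)
    k,l,st,ce=cv2.connectedComponentsWithStats(w.astype(np.uint8));print("yellow",st[1:,4],onplane(o,c,ce[1:],.09)[:,:2].round(4).tolist())
    w=colmask(c,W,"blue")&(abs(W[...,0]-.506)<.04)&(abs(W[...,1]-.113)<.04);v,u=np.nonzero(w)
    print("blue z",np.percentile(W[w][:,2],[5,50,95]), onplane(o,c,[[u.mean(),v.mean()]],np.percentile(W[w][:,2],60)))
    # rack long edge
    w=(abs(W[...,2]-.045)<.003)&(W[...,0]>.45)&(W[...,0]<.65)&(W[...,1]<-.03)&(W[...,1]>-.4)
    k,l,st,ce=cv2.connectedComponentsWithStats(w.astype(np.uint8));i=1+np.argmax(st[1:,4]);print("rack",cv2.minAreaRect(W[l==i][:,:2].astype(np.float32)))
E
```

```text
scene amber rect ((0.5458968281745911, -0.21047784388065338), (0.03987503796815872, 0.051575470715761185), 85.06356048583984)
stripe 58 [ 0.54092951 -0.2145991 ] -9.288228733326346
yellow [1 6] [[0.4703, 0.2515], [0.5338, 0.2519]]
blue z [0.06624691 0.07225989 0.07421123] [[0.51159184 0.11301524 0.07269731]]
rack ((0.5448846220970154, -0.21511778235435486), (0.29495421051979065, 0.08061039447784424), 81.99876403808594)
side amber rect ((0.5423985123634338, -0.21349632740020752), (0.03585578128695488, 0.04979659244418144), 82.9163818359375)
stripe 30 [ 0.54536777 -0.21664925] 174.74413238362996
yellow [12 14] [[0.5356, 0.2511], [0.4729, 0.2499]]
blue z [0.06582295 0.07317718 0.07577753] [[0.50350812 0.11394768 0.07344671]]
rack ((0.5448703765869141, -0.21184122562408447), (0.2944785952568054, 0.07797952741384506), 81.56477355957031)
```

>>> {"fn": "servo_tool", "kwargs": {"moves": "-0.03 -0.022 0 0 0 0.22 -1;-0.03 -0.022 0 0 0 0 -1;-0.03 -0.022 0 0 0 0 -1;-0.03 -0.022 0 0 0 0 -1;-0.03 -0.022 0 0 0 0 -1;-0.03 -0.022 0 0 0 0 -1;-0.03 -0.022 0 0 0 0 -1;0 0 0 0 0 0.24 -1;0 0 0 0 0 0.24 -1;0 0 0 0 0 0.24 -1;0 0 0 0 0 0.24 -1;0 0 0 0 0 0.24 -1;0 0 0 0 0 0.24 -1;0 0 0 0 0 0.24 -1;0 0 0 0 0 0.24 -1;0 0 0 0 0 0.24 -1;0 0 0 0 0 0.24 -1;0 0 0 0 0 0.24 -1;0 0 0 0 0 0 -1"}}

```text
time_s: 1.73
tool_pos: [0.4617, -0.2018, 0.2247]
tool_rot: [-179.6, 0.6, 5.4]
force: [0.7, 0.8, -0.7]
grip_width: 0.0868
```

>>> {"fn": "servo_tool", "kwargs": {"moves": "0.03 0.007 0 0 0 0.2 -1;0 0 0 0 0 0.2 -1;0 0 0 0 0 0 -1;0 0 0 0 0 0 -1"}}

```text
time_s: 2.07
tool_pos: [0.4916, -0.2057, 0.222]
tool_rot: [-179.7, 1.0, -5.7]
force: [0.3, 1.0, 0.9]
grip_width: 0.087
```

```bash
cat > look.py <<'E'
import sys
from cell import env
from h import *
def look(tag,cams=("wrist",)):
    r=[]
    for n in cams:
        o=env.get_obs();c=env.read_camera(n);pickle.dump((o,c),open(f"{n}_{tag}.pkl","wb"))
        cv2.imwrite(f"pics/{n}_{tag}.png",c["img"][:,:,::-1]);r.append((o,c))
    print(o["time_s"],o["tool_pos"].round(4),o["tool_rot"].round(2),o["force"].round(2),o["grip_width"],o["qpos"].round(1))
    return r
if __name__=="__main__": look(sys.argv[1],sys.argv[2:] or ("wrist",))
E
python3 look.py a1
```

```text
2.0667 [ 0.4916 -0.2057  0.222 ] [-179.67    0.98   -5.68] [0.32 1.03 0.93] 0.08696703654221886 [ 13.8   5.2   6.5 100.2  -0.7  75.7 -75.2]
```

View pics/wrist_a1.png

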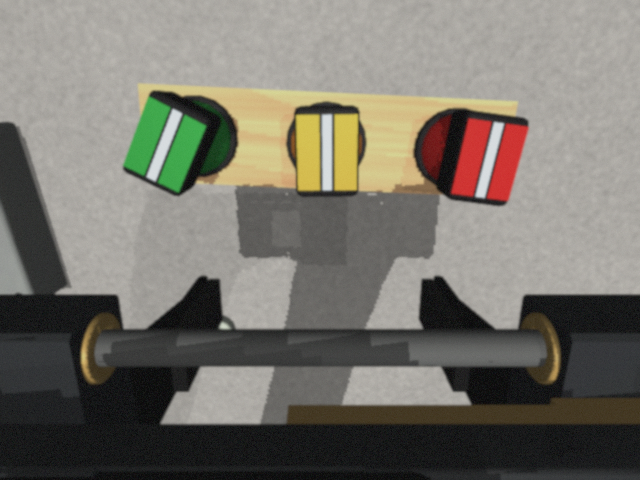

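```bash
cat > am.py <<'E'
from m import *
def amber(o,c,h,u0,v0,u1,v1,fwd=True):
    hsv=cv2.cvtColor(c["img"],cv2.COLOR_RGB2HSV).astype(int);H,S,V=[hsv[...,i] for i in range(3)]
    am=((H>=18)&(H<=30)&(S>110)&(V>150))|((S<70)&(V>170))
    m=np.zeros_like(am);m[v0:v1,u0:u1]=am[v0:v1,u0:u1]
    m=cv2.morphologyEx(m.astype(np.uint8),cv2.MORPH_OPEN,np.ones((3,3)))
    k,l,st,ce=cv2.connectedComponentsWithStats(m);i=1+np.argmax(st[1:,4])
    cnt=max(cv2.findContours((l==i).astype(np.uint8),0,1)[0],key=cv2.contourArea)[:,0]
    X=onplane(o,c,cnt,h)[:,:2].astype(np.float32)
    print("rect",cv2.minAreaRect(X),"px",cv2.minAreaRect(cnt))
    w=(l==i)&(S<70)&(V>170);v,u=np.nonzero(w);Y=onplane(o,c,np.stack([u,v],-1),h)[:,:2];d=np.linalg.svd(Y-Y.mean(0))[2][0]
    print("stripe",Y.mean(0),np.degrees(np.arctan(d[1]/d[0])))
    W=cloud(o,c);print("z",np.nanmedian(W[l==i][:,2]), np.nanmean(W[l==i],0))
    return np.array(cv2.minAreaRect(X)[0])
if __name__=="__main__":
    o,c=pickle.load(open("wrist_a1.pkl","rb"))
    amber(o,c,.119,280,95,375,205)
E
python3 am.py
```

```text
rect ((0.5414236783981323, -0.22628843784332275), (0.013997456058859825, 0.045483410358428955), 84.90092468261719) px ((345.5, 151.5), (75.0, 23.0), 90.0)
stripe [nan nan] 0.0
z 0.118706021482433 [ 0.5420807  -0.22629219  0.11870439]am.py:11: RuntimeWarning: Mean of empty slice.
  w=(l==i)&(S<70)&(V>170);v,u=np.nonzero(w);Y=onplane(o,c,np.stack([u,v],-1),h)[:,:2];d=np.linalg.svd(Y-Y.mean(0))[2][0]
  ret = um.true_divide(
am.py:12: RuntimeWarning: Mean of empty slice.
  print("stripe",Y.mean(0),np.degrees(np.arctan(d[1]/d[0])))
```

Split by the stripe edges; close instead of open the mask, and locate the stripe by saturation.

```bash
sed -i 's/m=cv2.morphologyEx(m.astype(np.uint8),cv2.MORPH_OPEN,np.ones((3,3)))/m=cv2.morphologyEx(m.astype(np.uint8),cv2.MORPH_CLOSE,np.ones((5,5)))/; s/(S<70)&(V>170)/(S<100)\&(V>150)/g' am.py; python3 am.py
```

```text
rect ((0.5462800860404968, -0.21560728549957275), (0.05931978300213814, 0.05927564948797226), 84.30596160888672) px ((327.0, 144.5), (99.0, 94.0), 90.0)
stripe [ 0.55139764 -0.22071811] 48.86035093803072
z 0.11806703266643676 [ 0.5449298  -0.21802811  0.09132088]
```

```bash
sed -i 's/    m=np.zeros_like(am)/    am\&=abs(cloud(o,c)[...,2]-h)<.008;m=np.zeros_like(am)/' am.py; python3 am.py
```

```text
rect ((0.5422036647796631, -0.2152022421360016), (0.03826376050710678, 0.046059321612119675), 85.11786651611328) px ((327.5, 152.0), (76.0, 63.0), 90.0)
stripe [ 0.54232531 -0.21526206] -3.229161358454152
z 0.1186533110327749 [ 0.54272123 -0.21504849  0.11862242]
```

```bash
cat > go.py <<'E'
import sys
from cell import env
from h import *
x,y,z,yaw=map(float,sys.argv[1:5])
o=env.get_obs();Rt=R.from_euler("xyz",o["tool_rot"],degrees=True)
Rg=R.from_euler("xyz",[180,0,yaw],degrees=True)
print("now",o["tool_pos"].round(4),o["tool_rot"].round(2),"F",o["force"].round(1),"M",o["wrist_torque"].round(2),"q",o["qpos"].round(0),"t",round(o["time_s"],2))
print("shift(tool,m)",Rt.inv().apply(np.array([x,y,z])-o["tool_pos"]).round(4),"turn/0.5",((Rt.inv()*Rg).as_rotvec()/.5).round(3))
E
python3 go.py 0.543 -0.2145 0.2 -5.5
```

```text
now [ 0.4913 -0.2058  0.222 ] [-179.68    0.99   -5.71] F [-1.1 -0.8 -0. ] M [ 0.05  0.12 -0.03] q [ 14.   5.   6. 100.  -1.  76. -75.] t 2.12
shift(tool,m) [0.0527 0.0037 0.0211] turn/0.5 [-0.011  0.035 -0.008]
```

>>> {"fn": "servo_tool", "kwargs": {"moves": "0.026 0.002 0.01 -0.011 0.035 -0.008 -1;0.026 0.002 0.011 0 0 0 -1;0 0 0 0 0 0 -1;0 0 0 0 0 0 -1"}}

```text
time_s: 2.45
tool_pos: [0.5426, -0.2155, 0.2012]
tool_rot: [180.0, -0.1, -4.8]
force: [1.2, 0.8, -0.2]
grip_width: 0.0867
```

```bash
python3 look.py a2;python3 go.py 0.543 -0.2145 0.2 -5.5
```

```text
2.45 [ 0.5426 -0.2155  0.2012] [ 1.7998e+02 -1.2000e-01 -4.7700e+00] [ 1.18  0.75 -0.24] 0.08674503659686555 [ 13.5  11.2   6.3  95.9  -1.3  72.9 -74.7]
now [ 0.5424 -0.2153  0.201 ] [ 1.7999e+02 -1.2000e-01 -4.7900e+00] F [-0.2 -0.1  0.3] M [ 0.07  0.12 -0.  ] q [ 14.  11.   6.  96.  -1.  73. -75.] t 2.5
shift(tool,m) [ 0.0005 -0.0008  0.001 ] turn/0.5 [ 0.    -0.004  0.025]
```

View pics/wrist_a2.png

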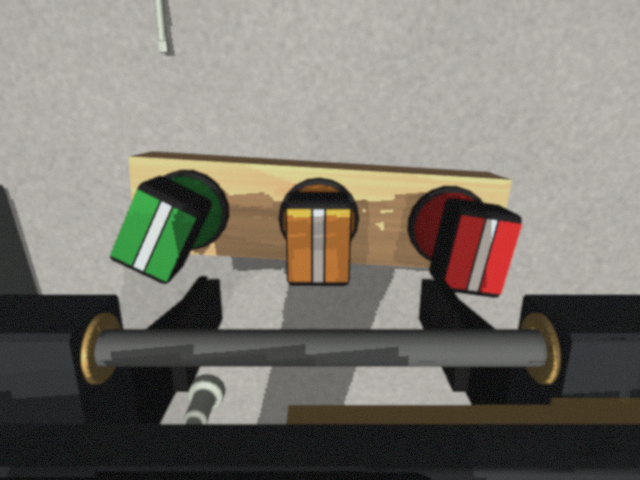

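```bash
cat > cap.py <<'E'
import sys
from h import *
tag,h=sys.argv[1],float(sys.argv[2]);u0,u1,v0,v1=map(int,sys.argv[3:7])
o,c=pickle.load(open(f"wrist_{tag}.pkl","rb"));W=cloud(o,c)
m=(abs(W[...,2]-h)<.004);k=np.zeros_like(m);k[v0:v1,u0:u1]=m[v0:v1,u0:u1]
n,l,st,ce=cv2.connectedComponentsWithStats(k.astype(np.uint8));i=1+np.argmax(st[1:,4])
v,u=np.nonzero(l==i);X=W[l==i]
Rt=R.from_euler("xyz",o["tool_rot"],degrees=True)
L=Rt.inv().apply(X-o["tool_pos"])
print(st[i],X.mean(0).round(4),"rect",cv2.minAreaRect(X[:,:2].astype(np.float32)),"tool rect",cv2.minAreaRect(L[:,:2].astype(np.float32)))
E
python3 cap.py a2 .119 270 370 180 300;python3 cap.py a1 .119 270 370 90 205
```

```text
[ 286  199   66   87 5430] [ 0.5442 -0.2151  0.1184] rect ((0.5429892539978027, -0.215039923787117), (0.039666030555963516, 0.05546046420931816), 84.564453125) tool rect ((0.00020992383360862732, -0.0005165059119462967), (0.05545995384454727, 0.039666011929512024), 0.6605095863342285)
[ 294  105   66   92 5597] [ 0.5436 -0.2151  0.1184] rect ((0.5423266291618347, -0.21502603590488434), (0.0397007055580616, 0.055571720004081726), 85.23279571533203) tool rect ((0.05320737883448601, 0.004910270683467388), (0.039699487388134, 0.05555788427591324), 89.09542083740234)
```

>>> {"fn": "servo_tool", "kwargs": {"moves": "0.0005 0.0 0.025 0 0 0.015 -1;0 0 0.025 0 0 0 -1;0 0 0.025 0 0 0 -1;0 0 0.02 0 0 0 -1;0 0 0 0 0 0 -1;0 0 0 0 0 0 -1"}}

```text
time_s: 3.0
tool_pos: [0.5413, -0.2165, 0.1094]
tool_rot: [179.9, -0.6, -4.9]
force: [-0.1, -1.1, -0.3]
grip_width: 0.0872
```

```bash
python3 go.py 0.5427 -0.215 0.094 -5.2
```

```text
now [ 0.5413 -0.2165  0.1094] [179.9   -0.58  -4.86] F [-0.1 -1.1 -0.3] M [ 0.03  0.12 -0.03] q [ 14.  15.   6. 102.  -2.  62. -74.] t 3.0
shift(tool,m) [ 0.0012 -0.0016  0.0155] turn/0.5 [ 0.004 -0.02   0.012]
```

>>> {"fn": "servo_tool", "kwargs": {"moves": "0.0012 -0.0016 0.0155 0.004 -0.02 0.012 -1;0 0 0 0 0 0 -1;0 0 0 0 0 0 -1", "squeeze": 15}}

```text
time_s: 3.25
tool_pos: [0.544, -0.2158, 0.0969]
tool_rot: [180.0, -0.3, -5.2]
force: [0.6, -0.4, 0.7]
grip_width: 0.0868
```

```bash
python3 go.py 0.5427 -0.215 0.094 -5.2
```

```text
now [ 0.544  -0.2158  0.0969] [179.96  -0.26  -5.2 ] F [ 0.6 -0.4  0.7] M [ 0.04  0.09 -0.01] q [ 14.  16.   6. 102.  -2.  61. -75.] t 3.25
shift(tool,m) [-0.0014 -0.0006  0.0029] turn/0.5 [ 0.001 -0.009  0.   ]
```

>>> {"fn": "servo_tool", "kwargs": {"moves": "-0.0013 -0.0006 0.003 0 -0.01 0 -1;0 0 0 0 0 0 -1;0 0 0 0 0 0 1;0 0 0 0 0 0 1;0 0 0 0 0 0 1;0 0 0 0 0 0 1;0 0 0 0 0 0 1;0 0 0 0 0 0 1;0 0 0 0 0 0 1", "squeeze": 15}}

```text
time_s: 4.0
tool_pos: [0.5449, -0.2156, 0.0971]
tool_rot: [179.9, -0.2, -5.2]
force: [0.3, 0.9, -0.4]
grip_width: 0.0481
```

```bash
python3 go.py 0.5427 -0.215 0.094 -5.2
```

```text
now [ 0.5449 -0.2156  0.0971] [179.89  -0.25  -5.16] F [ 0.3  0.9 -0.4] M [0.05 0.16 0.03] q [ 14.  16.   6. 102.  -2.  61. -75.] t 4.0
shift(tool,m) [-0.0022 -0.0004  0.0031] turn/0.5 [ 0.004 -0.009  0.002]
```

>>> {"fn": "servo_tool", "kwargs": {"moves": "-0.0025 -0.0005 0.004 0 -0.01 0 -0.1;-0.001 0 0.001 0 0 0 -0.1;0 0 0 0 0 0 -0.1"}}

```text
time_s: 4.25
tool_pos: [0.5411, -0.2147, 0.0915]
tool_rot: [179.9, 0.1, -5.2]
force: [0.9, -0.6, -0.2]
grip_width: 0.0478
```

```bash
python3 go.py 0.5427 -0.215 0.094 -5.2
```

```text
now [ 0.5411 -0.2147  0.0915] [ 1.7989e+02  7.0000e-02 -5.1600e+00] F [ 0.9 -0.6 -0.2] M [-0.03  0.1  -0.01] q [ 14.  16.   6. 103.  -2.  61. -75.] t 4.25
shift(tool,m) [ 0.0016  0.0001 -0.0025] turn/0.5 [0.004 0.002 0.001]
```

>>> {"fn": "servo_tool", "kwargs": {"moves": "0.0013 0 -0.002 0 0 0 -0.1;0 0 0 0 0 0 -0.1;0 0 0 0 0 0 -0.1;0 0 0 0 0 0 -0.1"}}

```text
time_s: 4.58
tool_pos: [0.5422, -0.2148, 0.0934]
tool_rot: [179.9, 0.1, -5.2]
force: [-0.5, 0.1, 0.4]
grip_width: 0.0479
```

```bash
python3 go.py 0.5427 -0.215 0.094 -5.2
```

```text
now [ 0.5422 -0.2148  0.0934] [ 1.799e+02  1.100e-01 -5.160e+00] F [-0.5  0.1  0.4] M [0.05 0.13 0.05] q [ 14.  17.   6. 102.  -2.  61. -75.] t 4.58
shift(tool,m) [ 0.0005  0.0002 -0.0006] turn/0.5 [0.003 0.004 0.001]
```

Good. Close, firm up, then lift.

>>> {"fn": "servo_tool", "kwargs": {"moves": "0 0 0 0 0 0 1;0 0 0 0 0 0 1;0 0 0 0 0 0 1;0 0 0 0 0 0 1;0 0 0 0 0 0 1;0 0 0 0 0 0 1", "squeeze": 40}}

```text
time_s: 5.08
tool_pos: [0.5424, -0.2147, 0.0935]
tool_rot: [179.9, 0.1, -5.2]
force: [0.0, 0.6, -0.1]
grip_width: 0.0394
```

```bash
python3 go.py 0.5427 -0.215 0.094 -5.2
```

```text
now [ 0.5424 -0.2147  0.0935] [ 1.799e+02  9.000e-02 -5.160e+00] F [ 0.   0.6 -0.1] M [0.1  0.14 0.02] q [ 14.  17.   6. 102.  -2.  61. -75.] t 5.08
shift(tool,m) [ 0.0003  0.0002 -0.0005] turn/0.5 [0.003 0.003 0.001]
```

>>> {"fn": "servo_tool", "kwargs": {"moves": "0 0 -0.01 0 0 0 1;0 0 -0.02 0 0 0 1;0 0 -0.035 0 0 0 1;0 0 -0.035 0 0 0 1;0 0 -0.035 0 0 0 1;0 0 -0.03 0 0 0 1;0 0 -0.01 0 0 0 1;0 0 0 0 0 0 1"}}

```text
time_s: 5.75
tool_pos: [0.5403, -0.2137, 0.2766]
tool_rot: [180.0, 0.4, -5.2]
force: [0.2, 1.0, -2.1]
grip_width: 0.0393
```

```bash
python3 look.py l1 scene side; python3 go.py 0.504 0.17 0.26 90
```

```text
5.8 [ 0.5402 -0.2136  0.2757] [179.98   0.45  -5.17] [ 0.53 -0.62 -1.18] 0.039975881669916974 [ 13.2   9.2   6.5  89.6  -0.9  81.7 -75.5]
now [ 0.5393 -0.2133  0.2736] [-179.98    0.65   -5.17] F [-0.8  0.3 -1.7] M [ 0.06  0.13 -0.01] q [ 13.   9.   6.  90.  -1.  82. -75.] t 5.85
shift(tool,m) [-0.0695 -0.3785  0.0145] turn/0.5 [-0.019  0.016 -3.322]
```

View pics/side_l1.png

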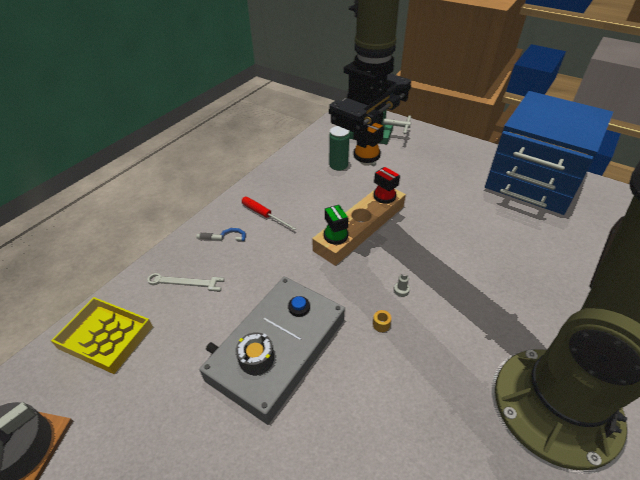

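>>> {"fn": "servo_tool", "kwargs": {"moves": "0 -0.02 0 0 0 0 1;-0.007 -0.037 0 0 0 0 1;-0.007 -0.037 0 0 0 0 1;-0.007 -0.037 0 0 0 0 1;-0.007 -0.037 0 0 0 0 1;-0.007 -0.037 0 0 0 0 1;-0.007 -0.037 0 0 0 0 1;-0.007 -0.037 0 0 0 0 1;-0.007 -0.037 0 0 0 0 1;-0.007 -0.037 0 0 0 0 1;-0.005 -0.02 0 0 0 0 1;0 0 0 0 0 -0.12 1;0 0 0 0 0 -0.24 1;0 0 0 0 0 -0.24 1;0 0 0 0 0 -0.24 1;0 0 0 0 0 -0.24 1;0 0 0 0 0 -0.24 1;0 0 0 0 0 -0.24 1;0 0 0 0 0 0 1;0 0 0 0 0 0 1"}}

```text
time_s: 7.52
tool_pos: [0.4747, 0.177, 0.2166]
tool_rot: [-176.8, 5.0, 40.7]
force: [-0.4, 0.3, -1.2]
grip_width: 0.0396
```

```bash
python3 go.py 0.504 0.17 0.26 90
```

```text
now [0.4747 0.177  0.2166] [-176.84    5.02   40.7 ] F [-0.4  0.3 -1.2] M [-0.   -0.08 -0.06] q [ -9.   7. -15. 100.   0.  80. -73.] t 7.52
shift(tool,m) [ 0.0138  0.0219 -0.046 ] turn/0.5 [-0.179  0.117 -1.724]
```

>>> {"fn": "servo_tool", "kwargs": {"moves": "0.007 0.01 -0.025 -0.1 0.06 -0.2 1;0.007 0.01 -0.025 -0.08 0.06 -0.2 1;0 0 0 0 0 -0.23 1;0 0 0 0 0 -0.23 1;0 0 0 0 0 -0.23 1;0 0 0 0 0 -0.23 1;0 0 0 0 0 -0.23 1;0 0 0 0 0 -0.2 1;0 0 0 0 0 0 1;0 0 0 0 0 0 1"}}

```text
time_s: 8.35
tool_pos: [0.4976, 0.17, 0.2534]
tool_rot: [-179.2, 2.4, 91.2]
force: [-0.2, -0.2, -1.3]
grip_width: 0.0393
```

```bash
python3 look.py s1; python3 go.py 0.504 0.17 0.26 90
```

```text
8.35 [0.4976 0.17   0.2534] [-179.19    2.41   91.2 ] [-0.24 -0.15 -1.29] 0.03932509954398436 [ -7.1   4.7 -16.9  97.3   3.3  79.9 -23.4]
now [0.4975 0.1699 0.2533] [-179.17    2.41   91.22] F [ 0.2 -0.5 -1.9] M [ 0.03  0.   -0.01] q [ -7.   5. -17.  97.   3.  80. -23.] t 8.4
shift(tool,m) [-0.0003  0.0064 -0.0068] turn/0.5 [-0.028  0.084  0.042]
```

View pics/wrist_s1.png

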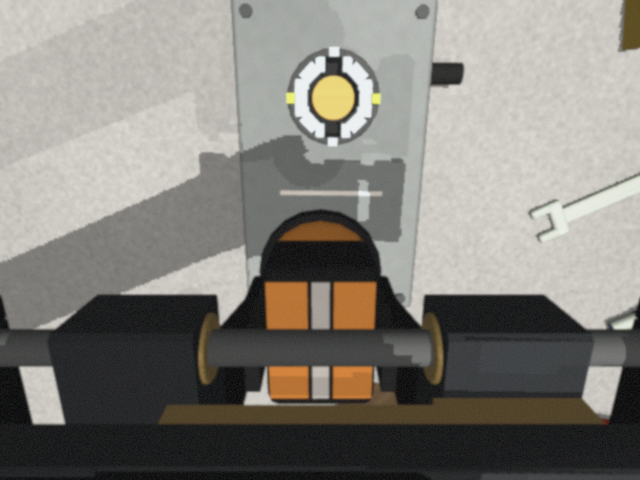

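>>> {"fn": "servo_tool", "kwargs": {"moves": "0 0.006 -0.005 -0.028 0.084 0.02 1;0 0 0 0 0 0 1;0 0 0 0 0 0 1;0 0 0 0 0 0 1"}}

```text
time_s: 8.73
tool_pos: [0.5026, 0.1702, 0.2565]
tool_rot: [-179.8, 0.1, 90.0]
force: [0.2, 1.2, -1.2]
grip_width: 0.0399
```

```bash
python3 look.py s2; python3 go.py 0.504 0.17 0.26 90
cat > sock.py <<'E'
import sys
from h import *
o,c=pickle.load(open(f"wrist_{sys.argv[1]}.pkl","rb"));W=cloud(o,c)
Rt=R.from_euler("xyz",o["tool_rot"],degrees=True)
L=lambda X:Rt.inv().apply(X-o["tool_pos"]).round(4)
hsv=cv2.cvtColor(c["img"],cv2.COLOR_RGB2HSV).astype(int);H,S,V=[hsv[...,i] for i in range(3)]
near=(np.hypot(W[...,0]-.504,W[...,1]-.2525)<.05)
ring=near&(abs(W[...,2]-.09)<.004)
print("ring z",np.median(W[ring][:,2]),cv2.minEnclosingCircle(W[ring][:,:2].astype(np.float32)))
def cen(m,h,nm):
    k,l,st,ce=cv2.connectedComponentsWithStats(m.astype(np.uint8))
    for i in range(1,k):
        if st[i,4]>8:
            P=onplane(o,c,[ce[i]],h)[0];print(nm,st[i,4],ce[i].round(1),P.round(4),"tool",L(P))
cen(ring&(H>24)&(H<36)&(S>110),.09,"yellow")
pl=near&(H>15)&(H<32)&(S>70)&(V>120)&(W[...,2]<.087);cen(pl,.083,"plunger")
d=ring&(V<90);cen(ring&(V>170)&(S<50),.09,"white")
cen(near&(W[...,2]>.05)&(V<80)&(np.hypot(W[...,0]-.504,W[...,1]-.2525)<.027),.09,"dark")
m=np.zeros_like(ring);m[200:420,240:400]=True
t=m&(V>90)&(H<25)&(S>150);X=W[t];X=X[~np.isnan(X[:,0])];l=L(X);print("held cap tool z",np.nanmedian(l[:,2]))
cap=m&(abs(W[...,2]-(o["tool_pos"][2]+.025))<.004);l=L(W[cap]);print("cap rect tool",cv2.minAreaRect(l[:,:2].astype(np.float32)),np.median(l[:,2]))
P=onplane(o,c,np.array([[0,0]]),.09)
E
python3 sock.py s2
```

```text
8.7333 [0.5026 0.1702 0.2565] [-1.7981e+02  6.0000e-02  9.0020e+01] [ 0.16  1.23 -1.19] 0.03992476181184258 [ -6.1   4.1 -16.3  97.5   1.2  78.8 -22.5]
now [0.5024 0.1705 0.2563] [-1.7979e+02  5.0000e-02  9.0070e+01] F [-0.2  0.9 -1. ] M [ 0.   -0.03 -0.02] q [ -6.   4. -16.  97.   1.  79. -22.] t 8.78
shift(tool,m) [-0.0005  0.0016 -0.0037] turn/0.5 [-0.007  0.002  0.002]
ring z 0.0891658463610136 ((0.5017694234848022, 0.25076401233673096), 0.03421897441148758)
yellow 61 [279.5 108.2] [0.4704 0.2505 0.09  ] tool [ 0.0804 -0.0317  0.1665]
yellow 64 [363.  107.2] [0.5327 0.2512 0.09  ] tool [0.0811 0.0306 0.1663]
plunger 1460 [321.3 107.5] [0.5016 0.2511 0.083 ] tool [ 0.081  -0.0004  0.1734]
white 91 [320.8  63. ] [0.5012 0.2818 0.09  ] tool [ 0.1117 -0.0009  0.1664]
white 1158 [345.5 105.9] [0.5197 0.2522 0.09  ] tool [0.0821 0.0176 0.1663]
white 1181 [297.1 106.7] [0.4835 0.2516 0.09  ] tool [ 0.0815 -0.0185  0.1665]
white 76 [321.6 149.5] [0.5018 0.2202 0.09  ] tool [ 0.0501 -0.0002  0.1664]
dark 661 [322.1 101.2] [0.5022 0.2555 0.09  ] tool [0.0854 0.0002 0.1664]
held cap tool z -0.0251
cap rect tool ((0.0011500008404254913, -0.0016499999910593033), (0.05610000342130661, 0.05609999969601631), 0.0) -0.025
```

View pics/wrist_s2.png

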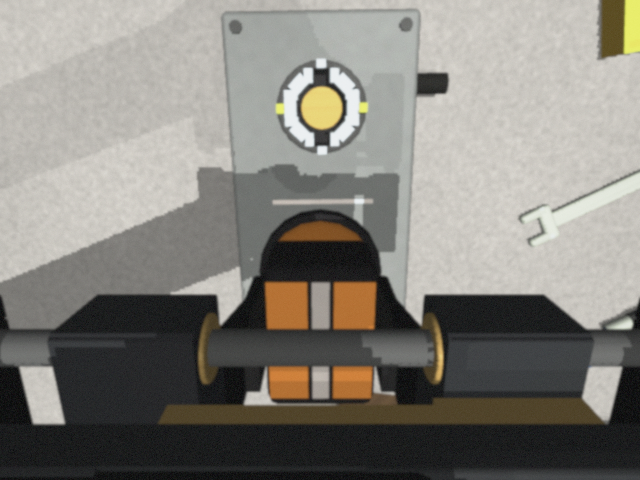

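>>> {"fn": "servo_tool", "kwargs": {"moves": "0.027 0 0.01 -0.007 0 -0.02 1;0.027 0 0.02 0 0 0 1;0.024 0 0.02 0 0 0 1;0.002 0 0.015 0 0 0 1;0 0 0 0 0 0 1;0 0 0 0 0 0 1;0 0 0 0 0 0 1"}}

```text
time_s: 9.37
tool_pos: [0.5017, 0.2539, 0.1896]
tool_rot: [179.9, 0.2, 90.4]
force: [0.5, -0.2, -1.0]
grip_width: 0.0395
```

```bash
python3 go.py 0.5035 0.25 0.17 90.7
```

```text
now [0.5017 0.2539 0.1896] [179.94   0.2   90.4 ] F [ 0.5 -0.2 -1. ] M [-0.02  0.04  0.05] q [-12.  10. -20.  99.   4.  72. -32.] t 9.37
shift(tool,m) [-0.0038  0.0018  0.0196] turn/0.5 [ 0.002  0.007 -0.01 ]
```

>>> {"fn": "servo_tool", "kwargs": {"moves": "-0.0035 0.0017 0.017 0.002 0.007 -0.01 1;0 0 0 0 0 0 1;0 0 0 0 0 0 1;0 0 0 0 0 0 1"}}

```text
time_s: 9.7
tool_pos: [0.5062, 0.2486, 0.1773]
tool_rot: [179.6, -0.1, 90.4]
force: [-1.0, 0.1, -1.3]
grip_width: 0.04
```

```bash
python3 look.py s3 wrist scene side;python3 go.py 0.5035 0.25 0.16 90.7
python3 - <<'E'
from h import *
o,c=pickle.load(open("side_s3.pkl","rb"));crop(c,170,350,200,400,4,"pics/side_s3c.png");print(o["time_s"])
o,c=pickle.load(open("scene_s3.pkl","rb"));crop(c,400,560,180,340,4,"pics/scene_s3c.png")
E
```

```text
9.8 [0.5065 0.2492 0.1778] [ 1.7958e+02 -1.0000e-01  9.0460e+01] [ 0.08  0.34 -0.89] 0.03973845031142389 [-11.3  10.8 -19.7  99.6   4.   69.9 -31.6]
now [0.5063 0.2494 0.1775] [ 1.796e+02 -1.000e-01  9.048e+01] F [-0.4 -0.1 -1.2] M [ 0.   -0.   -0.03] q [-11.  11. -20. 100.   4.  70. -32.] t 9.85
shift(tool,m) [ 0.0006 -0.0029  0.0175] turn/0.5 [ 0.014 -0.003 -0.008]
9.8
```

View pics/side_s3c.png

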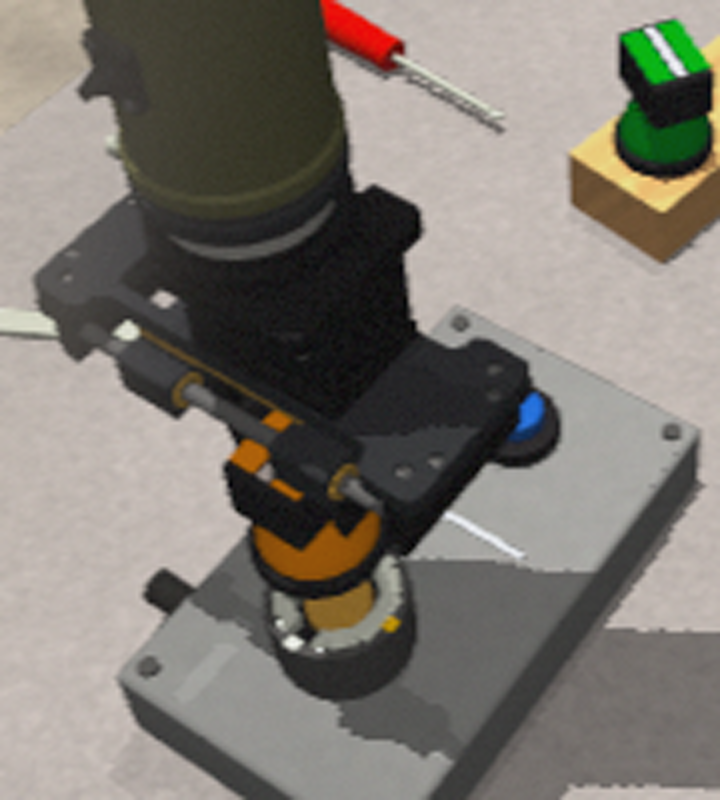

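View pics/scene_s3c.png

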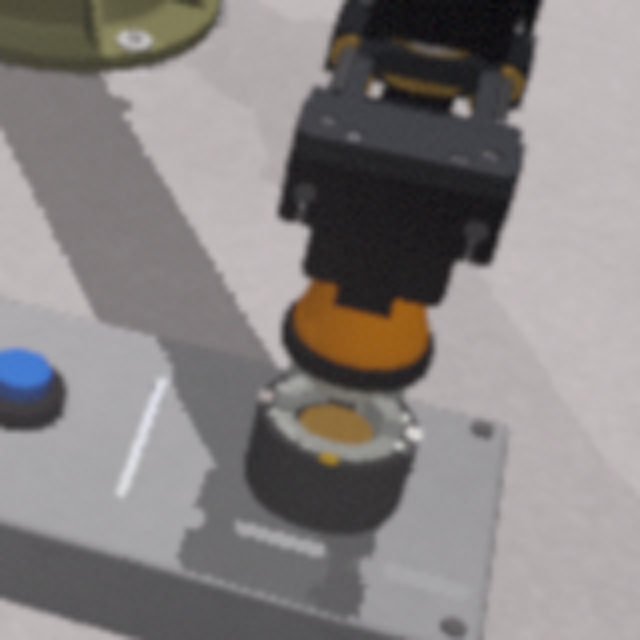

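>>> {"fn": "servo_tool", "kwargs": {"moves": "0.0005 -0.0022 0.004 0.014 -0.003 -0.008 1;0 0 0 0 0 0 1;0 0 0 0 0 0 1;0 0 0 0 0 0 1"}}

```text
time_s: 10.18
tool_pos: [0.5042, 0.2504, 0.1745]
tool_rot: [179.9, -0.0, 90.7]
force: [0.3, 0.0, -2.0]
grip_width: 0.0401
```

```bash
python3 go.py 0.5035 0.25 0.16 90.7
```

```text
now [0.5042 0.2504 0.1745] [ 1.7994e+02 -5.0000e-02  9.0740e+01] F [ 0.3  0.  -2. ] M [-0.01  0.06 -0.01] q [-11.  11. -20. 100.   4.  70. -31.] t 10.18
shift(tool,m) [-0.0005 -0.0008  0.0145] turn/0.5 [ 0.002 -0.002  0.001]
```

>>> {"fn": "servo_tool", "kwargs": {"moves": "-0.0003 -0.0006 0.005 0 0 0 1;0 0 0.004 0 0 0 1;0 0 0.003 0 0 0 1;0 0 0 0 0 0 1;0 0 0 0 0 0 1;0 0 0 0 0 0 1"}}

```text
time_s: 10.68
tool_pos: [0.5031, 0.2501, 0.1605]
tool_rot: [-180.0, -0.0, 90.8]
force: [0.2, -0.5, -2.0]
grip_width: 0.0398
```

```bash
python3 go.py 0.5035 0.25 0.152 90.7
```

```text
now [0.5031 0.2501 0.1605] [-1.7999e+02 -2.0000e-02  9.0760e+01] F [ 0.2 -0.5 -2. ] M [-0.02 -0.02 -0.01] q [-11.  12. -20. 101.   4.  68. -32.] t 10.68
shift(tool,m) [-0.0001  0.0004  0.0085] turn/0.5 [-0.    -0.001  0.002]
```

>>> {"fn": "servo_tool", "kwargs": {"moves": "0 0.0004 0.003 0 0 0 1;0 0 0.003 0 0 0 1;0 0 0 0 0 0 1;0 0 0 0 0 0 1;0 0 0 0 0 0 1", "squeeze": 50}}

```text
time_s: 11.1
tool_pos: [0.5037, 0.2501, 0.154]
tool_rot: [-180.0, -0.0, 90.8]
force: [-0.4, -0.5, -0.9]
grip_width: 0.0396
```

```bash
python3 go.py 0.5035 0.25 0.147 90.7
```

```text
now [0.5037 0.2501 0.154 ] [-1.800e+02 -3.000e-02  9.075e+01] F [-0.4 -0.5 -0.9] M [ 0.04 -0.   -0.01] q [-12.  12. -20. 101.   4.  68. -32.] t 11.1
shift(tool,m) [-0.0001 -0.0002  0.007 ] turn/0.5 [-0.    -0.001  0.002]
```

>>> {"fn": "servo_tool", "kwargs": {"moves": "0 0 0.003 0 0 0 1;0 0 0.003 0 0 0 1;0 0 0.001 0 0 0 1;0 0 0 0 0 0 1;0 0 0 0 0 0 1"}}

```text
time_s: 11.52
tool_pos: [0.5042, 0.2505, 0.1491]
tool_rot: [179.9, -0.0, 90.8]
force: [-2.2, -1.2, 5.3]
grip_width: 0.0395
```

```bash
python3 go.py 0.5035 0.25 0.141 90.7
```

```text
now [0.5042 0.2505 0.1491] [ 1.799e+02 -4.000e-02  9.075e+01] F [-2.2 -1.2  5.3] M [-0.27  0.55 -0.02] q [-12.  12. -20. 101.   4.  67. -32.] t 11.52
shift(tool,m) [-0.0005 -0.0007  0.0081] turn/0.5 [ 0.003 -0.002  0.002]
```

>>> {"fn": "servo_tool", "kwargs": {"moves": "-0.0003 -0.0008 0.003 0 0 0 1;0 0 0.003 0 0 0 1;0 0 0.003 0 0 0 1;0 0 0.001 0 0 0 1;0 0 0 0 0 0 1;0 0 0 0 0 0 1"}}

```text
time_s: 12.02
tool_pos: [0.5041, 0.2506, 0.1446]
tool_rot: [179.7, -0.0, 90.7]
force: [-2.5, -0.7, 7.4]
grip_width: 0.0397
```

```bash
python3 go.py 0.5035 0.25 0.1395 90.7
```

```text
now [0.5041 0.2506 0.1446] [ 1.7971e+02 -5.0000e-02  9.0750e+01] F [-2.5 -0.7  7.4] M [-0.42  0.82  0.02] q [-12.  12. -20. 102.   5.  66. -32.] t 12.02
shift(tool,m) [-0.0006 -0.0006  0.0051] turn/0.5 [ 0.01  -0.002  0.002]
```

>>> {"fn": "servo_tool", "kwargs": {"moves": "-0.0005 -0.001 0.005 0.01 0 0 1;0 0 0.004 0 0 0 1;0 0 0.003 0 0 0 1;0 0 0.003 0 0 0 1;0 0 0.003 0 0 0 1;0 0 0.003 0 0 0 1"}}

```text
time_s: 12.52
tool_pos: [0.5043, 0.2507, 0.1385]
tool_rot: [179.7, 0.0, 90.7]
force: [-6.7, -2.8, 17.8]
grip_width: 0.0396
```

```bash
python3 go.py 0.5035 0.25 0.1395 90.7
```

```text
now [0.5043 0.2507 0.1385] [1.7968e+02 1.0000e-02 9.0710e+01] F [-6.7 -2.8 17.8] M [-0.93  2.03  0.05] q [-12.  13. -20. 102.   5.  66. -32.] t 12.52
shift(tool,m) [-0.0007 -0.0008 -0.001 ] turn/0.5 [0.011 0.    0.   ]
```

>>> {"fn": "servo_tool", "kwargs": {"moves": "-0.0007 -0.0015 0.002 0.01 0 0 1;0 -0.0005 0.002 0 0 0.1 1;0 0 0.002 0 0 0.15 1;0 0 0.002 0 0 0.15 1"}}

```text
time_s: 12.85
tool_pos: [0.5047, 0.2514, 0.139]
tool_rot: [179.5, -0.2, 78.9]
force: [-3.9, -1.7, 10.5]
grip_width: 0.0397
```

```bash
python3 go.py 0.5035 0.25 0.1395 0.7
```

```text
now [0.5047 0.2514 0.139 ] [179.55  -0.23  78.9 ] F [-3.9 -1.7 10.5] M [-0.45  1.3   0.08] q [-13.  12. -19. 102.   4.  65. -44.] t 12.85
shift(tool,m) [-0.0016 -0.0009 -0.0005] turn/0.5 [ 0.008 -0.017  2.73 ]
```

>>> {"fn": "servo_tool", "kwargs": {"moves": "-0.0008 -0.001 0.002 0.004 -0.01 0.15 1;0 0 0.002 0 0 0.15 1;0 0 0.002 0 0 0.15 1;0 0 0.002 0 0 0.15 1"}}

```text
time_s: 13.18
tool_pos: [0.5038, 0.2523, 0.1386]
tool_rot: [179.6, -0.2, 60.9]
force: [-4.6, -3.1, 12.9]
grip_width: 0.0398
```

```bash
python3 go.py 0.5037 0.2505 0.1395 0.7
```

```text
now [0.5038 0.2523 0.1386] [179.55  -0.2   60.9 ] F [-4.6 -3.1 12.9] M [-0.58  1.61  0.11] q [-15.  12. -17. 102.   4.  65. -62.] t 13.18
shift(tool,m) [-0.0017  0.0008 -0.0009] turn/0.5 [ 0.011 -0.014  2.101]
```

>>> {"fn": "servo_tool", "kwargs": {"moves": "-0.0015 0 0.0015 0.008 -0.01 0.15 1;-0.001 0 0.0015 0 0 0.16 1;0 0 0.002 0 0 0.16 1;0 0 0.002 0 0 0.16 1;0 0 0.002 0 0 0.16 1"}}

```text
time_s: 13.6
tool_pos: [0.5034, 0.2528, 0.1388]
tool_rot: [179.7, -0.4, 37.2]
force: [-4.6, -1.5, 10.3]
grip_width: 0.0394
```

```bash
python3 go.py 0.5037 0.2505 0.1395 0.7
```

```text
now [0.5034 0.2528 0.1388] [179.75  -0.37  37.23] F [-4.6 -1.5 10.3] M [-0.48  1.31  0.11] q [-17.  12. -14. 102.   3.  65. -85.] t 13.6
shift(tool,m) [-0.0011  0.002  -0.0007] turn/0.5 [ 0.004 -0.015  1.275]
```

>>> {"fn": "servo_tool", "kwargs": {"moves": "-0.0005 0.001 0.002 0.004 -0.015 0.16 1;0 0 0.002 0 0 0.16 1;0 0 0.002 0 0 0.16 1;0 0 0.002 0 0 0.16 1;0 0 0.002 0 0 0.16 1;0 0 0.002 0 0 0.16 1"}}

```text
time_s: 14.1
tool_pos: [0.5029, 0.2537, 0.1385]
tool_rot: [179.9, -0.2, 8.5]
force: [-4.7, -2.9, 12.0]
grip_width: 0.0397
```

```bash
python3 go.py 0.5037 0.2515 0.1395 0.7
```

```text
now [0.5029 0.2537 0.1385] [ 1.7991e+02 -1.6000e-01  8.4900e+00] F [-4.7 -2.9 12. ] M [-0.69  1.47  0.16] q [ -19.   12.  -11.  102.    3.   66. -113.] t 14.1
shift(tool,m) [ 0.0005  0.0023 -0.001 ] turn/0.5 [ 0.003 -0.006  0.272]
```

>>> {"fn": "servo_tool", "kwargs": {"moves": "-0.0005 0.0015 0.002 0 0 0.15 1;0 0.0005 0.002 0 0 0.12 1;0 0 0.002 0 0 0 1;0 0 0.002 0 0 0 1"}}

```text
time_s: 14.43
tool_pos: [0.5034, 0.2528, 0.1385]
tool_rot: [-180.0, -0.4, 0.2]
force: [-4.3, -2.1, 12.9]
grip_width: 0.0397
```

```bash
python3 go.py 0.5037 0.2515 0.1395 0.7
```

```text
now [0.5034 0.2528 0.1385] [-179.99   -0.43    0.22] F [-4.3 -2.1 12.9] M [-0.68  1.44  0.03] q [ -20.   12.  -10.  103.    3.   65. -121.] t 14.43
shift(tool,m) [ 0.0003  0.0013 -0.001 ] turn/0.5 [-0.    -0.015 -0.017]
```

>>> {"fn": "servo_tool", "kwargs": {"moves": "0 0.0008 0 0 -0.01 0 1;0 0 -0.001 0 0 0 1;0 0 -0.001 0 0 0 1;0 0 -0.001 0 0 0 1;0 0 0 0 0 0 1"}}

```text
time_s: 14.85
tool_pos: [0.5032, 0.2527, 0.1455]
tool_rot: [-179.9, -0.2, 0.3]
force: [0.2, -0.3, -0.3]
grip_width: 0.0397
```

```bash
python3 go.py 0.5037 0.2515 0.1459 0.7
```

```text
now [0.5032 0.2527 0.1455] [-179.94   -0.24    0.27] F [ 0.2 -0.3 -0.3] M [-0.06  0.24 -0.02] q [ -20.   12.  -11.  102.    2.   66. -121.] t 14.85
shift(tool,m) [ 0.0005  0.0012 -0.0004] turn/0.5 [-0.002 -0.008 -0.015]
```

>>> {"fn": "servo_tool", "kwargs": {"moves": "0 0 0 0 0 0 0;0 0 0 0 0 0 -0.3;0 0 0 0 0 0 -0.6;0 0 0 0 0 0 -1;0 0 0 0 0 0 -1;0 0 0 0 0 0 -1;0 0 0 0 0 0 -1;0 0 0 0 0 0 -1"}}

```text
time_s: 15.52
tool_pos: [0.5037, 0.253, 0.1441]
tool_rot: [-179.9, -0.3, 0.3]
force: [0.5, -0.1, -0.1]
grip_width: 0.0818
```

```bash
python3 look.py o1 ;python3 go.py 0.5037 0.2515 0.24 0.7
```

```text
15.5167 [0.5037 0.253  0.1441] [-179.9    -0.28    0.26] [ 0.47 -0.09 -0.09] 0.08181028521034435 [ -20.    11.7  -10.5  102.1    2.4   66.1 -121. ]
now [0.5037 0.253  0.1441] [-179.9    -0.28    0.26] F [-0.   0.2  0.4] M [ 0.07  0.19 -0.06] q [ -20.   12.  -10.  102.    2.   66. -121.] t 15.57
shift(tool,m) [ 0.0004  0.0013 -0.0959] turn/0.5 [-0.004 -0.01  -0.015]
```

View pics/wrist_o1.png

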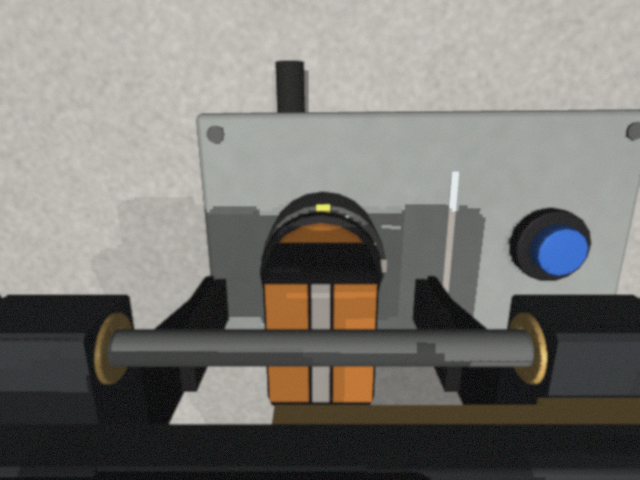

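>>> {"fn": "servo_tool", "kwargs": {"moves": "0 0 -0.02 0 0 0 -1;0 0 -0.03 0 0 0 -1;0 0 -0.03 0 0 0 -1;0 0 -0.02 0 0 0 -1;-0.02 0 0 0 0 0 -1;-0.02 0 0 0 0 0 -1;0 0 0 0 0 0 -1;0 0 0 0 0 0 -1"}}

```text
time_s: 16.23
tool_pos: [0.4621, 0.2521, 0.2484]
tool_rot: [-179.9, -0.2, 0.2]
force: [-1.1, 0.1, -0.2]
grip_width: 0.0868
```

```bash
python3 look.py o2 wrist scene side ;python3 go.py 0.505 0.1125 0.2 0.7
python3 - <<'E'
from h import *
o,c=pickle.load(open("side_o2.pkl","rb"));crop(c,170,350,200,400,4,"pics/side_o2c.png")
o,c=pickle.load(open("scene_o2.pkl","rb"));crop(c,400,560,180,340,3,"pics/scene_o2c.png")
E
python3 cap.py o2 .171 200 450 50 300
```

```text
16.3333 [0.4623 0.2521 0.248 ] [-179.92   -0.18    0.19] [ 0.66  1.02 -1.23] 0.08731484878749282 [ -20.6    3.3  -11.4   99.2    0.7   77.3 -121.9]
now [0.4625 0.252  0.2477] [-1.7994e+02 -1.5000e-01  1.7000e-01] F [-0.8  0.8 -0.1] M [ 0.04  0.13 -0.  ] q [ -21.    3.  -11.   99.    1.   77. -122.] t 16.38
shift(tool,m) [0.042  0.1396 0.0476] turn/0.5 [-0.002 -0.005 -0.018]
[ 284  128   72   97 6552] [0.5048 0.2522 0.1705] rect ((0.5035986304283142, 0.25214529037475586), (0.05515721067786217, 0.039724770933389664), 0.41011902689933777) tool rect ((0.041145481169223785, 0.00021680258214473724), (0.03972480818629265, 0.05516242980957031), 89.79666137695312)
```

View pics/wrist_o2.png

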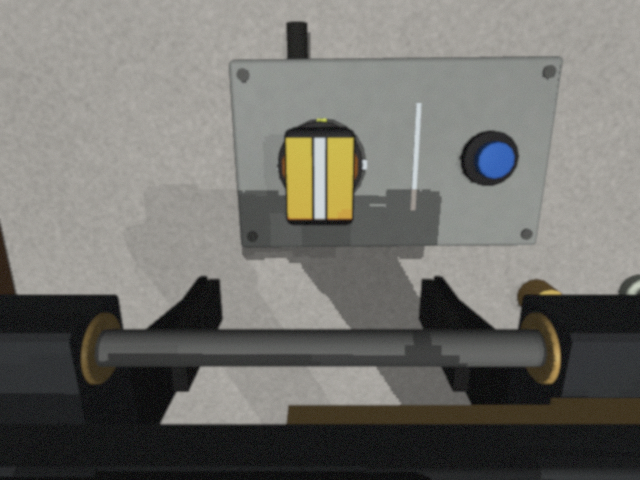

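View pics/scene_o2c.png

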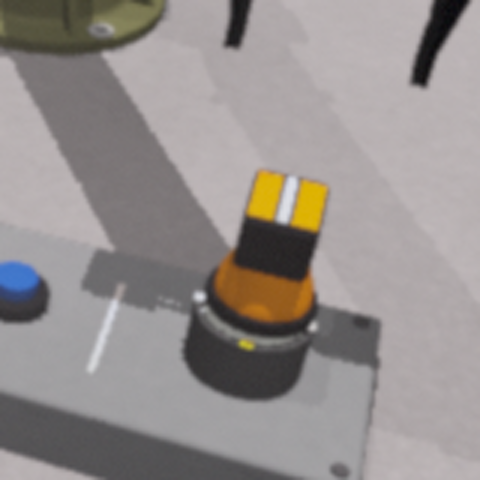

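Run:
```python
from m import *
o,c=pickle.load(open("wrist_o2.pkl","rb"));W=cloud(o,c);m=colmask(c,W,"blue")&(np.hypot(W[...,0]-.505,W[...,1]-.1125)<.04)
X=W[m];h=np.percentile(X[:,2],[10,50,90]);print(m.sum(),h,cv2.minEnclosingCircle(X[X[:,2]>h[1]-.003][:,:2].astype(np.float32)),X.mean(0))
```

```text
1147 [0.0689833  0.07094834 0.07198313] ((0.5038559436798096, 0.11097393929958344), 0.015140710398554802) [0.50373196 0.11129335 0.0703858 ]
```

>>> {"fn": "servo_tool", "kwargs": {"moves": "0.01 0.03 0 0 0 0 1;0.01 0.03 0 0 0 0 1;0.01 0.035 0.01 0 0 0 1;0.008 0.033 0.01 0 0 0 1;0 0 0.01 0 0 0 1;0 0 0.01 0 0 -0.01 1;0 0 0 0 0 0 1;0 0 0 0 0 0 1;0 0 0 0 0 0 1", "squeeze": 10}}

```text
time_s: 17.13
tool_pos: [0.5053, 0.1199, 0.2016]
tool_rot: [-180.0, 0.1, 0.6]
force: [0.2, -0.4, 0.2]
grip_width: 0.0347
```

```bash
python3 go.py 0.5053 0.1122 0.11 0.7
```

```text
now [0.5053 0.1199 0.2016] [-1.7997e+02  1.1000e-01  5.8000e-01] F [ 0.2 -0.4  0.2] M [ 0.04  0.12 -0.02] q [ -12.    4.   -4.  104.    0.   72. -106.] t 17.13
shift(tool,m) [0.0001 0.0078 0.0916] turn/0.5 [-0.001  0.004 -0.004]
```

>>> {"fn": "servo_tool", "kwargs": {"moves": "-0.0005 0.007 0.02 0 0 0 1;0 0 0.03 0 0 0 1;0 0 0.03 0 0 0 1;0 0 0.015 0 0 0 1;0 0 0 0 0 0 1;0 0 0 0 0 0 1;0 0 0 0 0 0 1"}}

```text
time_s: 17.72
tool_pos: [0.508, 0.1234, 0.1094]
tool_rot: [-179.7, -0.5, 1.4]
force: [0.7, 0.1, 0.8]
grip_width: 0.001
```

```bash
python3 look.py b1 side; python3 go.py 0.5048 0.1118 0.083 0.7
python3 - <<'E'
from h import *
o,c=pickle.load(open("side_b1.pkl","rb"));crop(c,200,380,200,400,4,"pics/side_b1c.png")
E
```

```text
17.7167 [0.508  0.1234 0.1094] [-179.67   -0.49    1.43] [0.67 0.08 0.85] 0.0009907359113082428 [ -12.3    8.5   -4.4  110.     0.5   60.9 -105.5]
now [0.5085 0.1236 0.1099] [-179.65   -0.56    1.42] F [1.  1.  1.3] M [0.03 0.16 0.01] q [ -12.    8.   -4.  110.    1.   61. -106.] t 17.77
shift(tool,m) [-0.0042  0.0119  0.0268] turn/0.5 [-0.012 -0.019  0.025]
```

View pics/side_b1c.png

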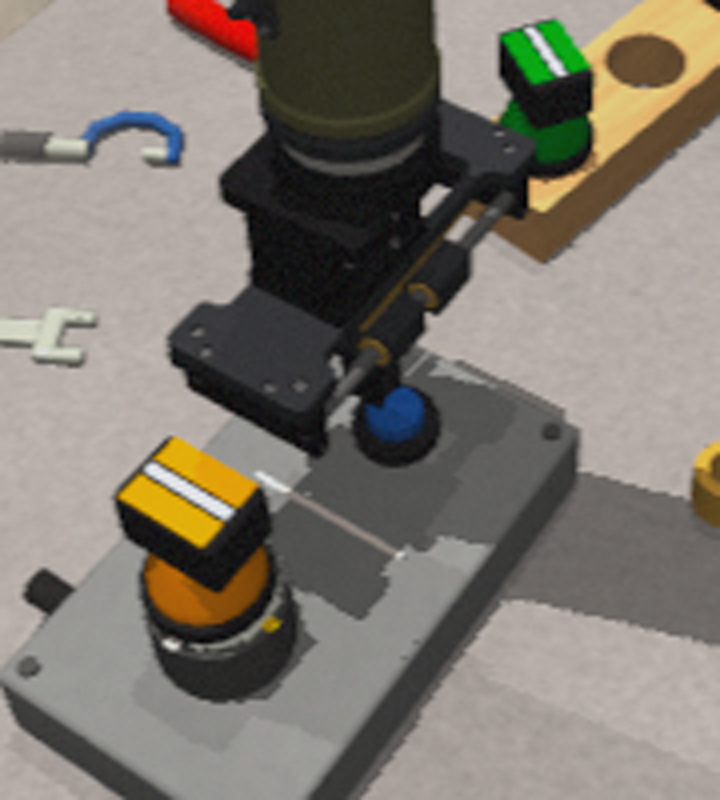

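>>> {"fn": "servo_tool", "kwargs": {"moves": "-0.0035 0.011 0 -0.012 -0.019 0.025 1;0 0 0 0 0 0 1;0 0 0 0 0 0 1;0 0 0 0 0 0 1"}}

```text
time_s: 18.1
tool_pos: [0.5078, 0.1122, 0.1145]
tool_rot: [-179.9, -0.4, 0.7]
force: [-0.5, 0.3, -0.3]
grip_width: 0.0003
```

```bash
python3 go.py 0.5048 0.1118 0.083 0.7
```

```text
now [0.5078 0.1122 0.1145] [-179.94   -0.39    0.65] F [-0.5  0.3 -0.3] M [0.04 0.19 0.01] q [ -12.    8.   -4.  110.    1.   62. -105.] t 18.1
shift(tool,m) [-0.0032  0.0004  0.0314] turn/0.5 [-0.002 -0.014 -0.002]
```

>>> {"fn": "servo_tool", "kwargs": {"moves": "-0.002 0 0.008 0 -0.014 0 1;0 0 0.008 0 0 0 1;0 0 0.006 0 0 0 1;0 0 0 0 0 0 1;0 0 0 0 0 0 1;0 0 0 0 0 0 1"}}

```text
time_s: 18.6
tool_pos: [0.5055, 0.112, 0.09]
tool_rot: [-179.9, 0.1, 0.6]
force: [0.6, -0.4, -0.1]
grip_width: 0.0004
```

```bash
python3 go.py 0.5048 0.1118 0.083 0.7
```

```text
now [0.5055 0.112  0.09  ] [-1.7993e+02  6.0000e-02  6.2000e-01] F [ 0.6 -0.4 -0.1] M [ 0.03  0.15 -0.01] q [ -12.   10.   -4.  111.    1.   59. -105.] t 18.6
shift(tool,m) [-0.0007  0.0002  0.007 ] turn/0.5 [-0.003  0.002 -0.003]
```

Well placed, no contact yet. Press in steps until the force shows the end stop.

>>> {"fn": "servo_tool", "kwargs": {"moves": "-0.0005 0 0.004 0 0 0 1;0 0 0.003 0 0 0 1;0 0 0.003 0 0 0 1;0 0 0.002 0 0 0 1;0 0 0.002 0 0 0 1"}}

```text
time_s: 19.02
tool_pos: [0.5056, 0.1123, 0.0771]
tool_rot: [-179.9, 0.0, 0.6]
force: [-7.0, -1.6, 23.1]
grip_width: 0.0006
```

```bash
python3 go.py 0.5048 0.1118 0.077 0.7
```

```text
now [0.5056 0.1123 0.0771] [-1.7992e+02  1.0000e-02  6.4000e-01] F [-7.  -1.6 23.1] M [-0.39  1.93  0.03] q [ -12.   10.   -4.  112.    1.   58. -105.] t 19.02
shift(tool,m) [-0.0008  0.0005  0.0001] turn/0.5 [-0.003  0.    -0.002]
```

>>> {"fn": "servo_tool", "kwargs": {"moves": "0 0 0.002 0 0 0 1;0 0 0.002 0 0 0 1"}}

```text
time_s: 19.18
tool_pos: [0.5056, 0.1123, 0.0772]
tool_rot: [-179.9, 0.1, 0.6]
force: [-7.3, -1.6, 15.0]
grip_width: 0.0007
```

>>> {"fn": "servo_tool", "kwargs": {"moves": "0 0 -0.01 0 0 0 1;0 0 -0.025 0 0 0 1;0 0 -0.03 0 0 0 1;0 0 -0.03 0 0 0 1;0 0 -0.03 0 0 0 1;0 0.03 0 0 0 0 1;0 0.03 0 0 0 0 1;0 0.03 0 0 0 0 1;0 0.03 0 0 0 0 1;0 0 0 0 0 0 1;0 0 0 0 0 0 1;0 0 0 0 0 0 1"}}

```text
time_s: 20.18
tool_pos: [0.5094, -0.0109, 0.209]
tool_rot: [-179.9, -0.4, 0.9]
force: [-0.2, 0.3, -0.5]
grip_width: 0.0008
```

```bash
python3 look.py f scene side
python3 - <<'E'
from m import *
for n,h in (("scene",None),("side",None)):
    o,c=pickle.load(open(n+"_f.pkl","rb"));W=cloud(o,c)
    m=colmask(c,W,"blue")&(np.hypot(W[...,0]-.505,W[...,1]-.1125)<.04);print(n,"blue z",m.sum(),np.percentile(W[m][:,2],[5,50,95]))
    m=(np.hypot(W[...,0]-.5036,W[...,1]-.252)<.05)&(W[...,2]>.16);print("cap top",np.percentile(W[m][:,2],[50,90]),W[m&(W[...,2]>.166)].mean(0))
o,c=pickle.load(open("side_f.pkl","rb"));crop(c,180,420,160,400,2.5,"pics/side_fc.png")
E
```

```text
20.2333 [ 0.5094 -0.0102  0.2089] [-179.87   -0.41    0.93] [-0.04 -0.2   0.36] 0.00019788254026920375 [ -4.3   1.8   2.6 105.2  -0.2  72.5 -90.7]
scene blue z 162 [0.06545413 0.07236664 0.07439576]
cap top [0.17194296 0.17324029] [0.51128936 0.253122   0.17171855]
side blue z 160 [0.06558672 0.07314802 0.07577771]
cap top [0.17277702 0.17438446] [0.50294628 0.25561779 0.17256905]
```

View pics/side_fc.png

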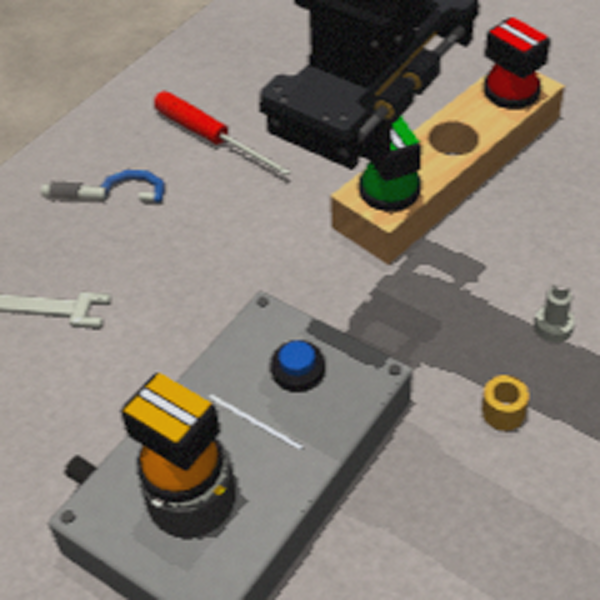

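View pics/scene_f.png

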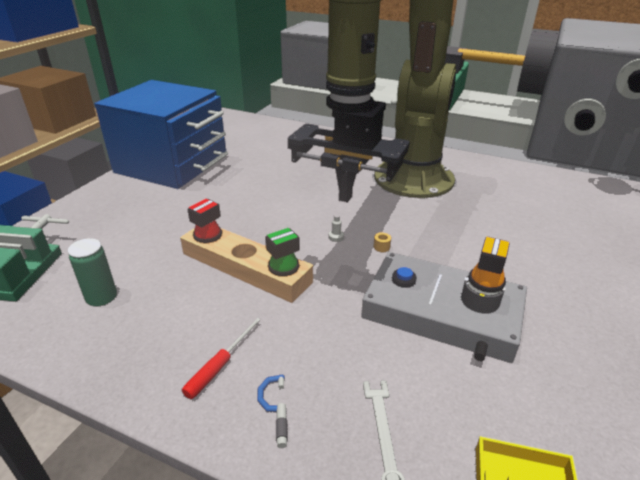

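Run:
```python
from cell import env
print(env.sign_off(), env.get_obs()["time_s"])
```

```text
the job is handed in; nothing more can be done
the job is handed in; nothing more can be done
```

The amber module is mounted and locked in the socket, and the blue lamp-test button has been pressed fully and let go. I handed the job in at about 20 s of the 58 s allowed; sign-off gave no verdict.

**Mounting:** I gripped the module across its flat sides and lowered it through the slots. I pushed down until the collar met the flange, at about 18 N. After the quarter turn clockwise I let it rise about 7 mm into the notches, where the load on the wrist fell to nearly zero, and opened the gripper.

**Checks on the module:**
- **Height:** the wrist camera put its top at 170.5 mm, against 171 mm expected when locked. The scene and side cameras read 172–173 mm, within the 2 mm calibration.
- **Alignment:** its stripe is 0.4° from world x and the socket measured about 0.7°, so it lies between the yellow marks.

**Button:** I pressed until the force rose to 23 N, well above its 5 N spring, with the fingertips about 6 mm below the released top. Afterwards it measured the same height as before the press.

**Rack:** the red and green modules are still standing in it. The arm is clear and touching nothing.

No check failed. During the press and turn there was 3 to 7 N of sideways force on the module, and it did not hinder the turn.

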